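Lift a freshly primed nut with tongs and hold it over the drip tin

ROBOT

A 6-joint arm with a two-finger parallel gripper is mounted at the origin on a cart in front of the work surface, level with it; the furniture and walls round the work are solid. World frame = base frame: x ahead of the robot, y to its left, z up, the work surface at z = 0. Lengths are in m, angles in rad, forces in N, time in s.
With the tool pointing down it reaches from about 0.275 to 0.725 m from the base axis. Payload 5.6 kg.
Tool frame: the origin (TCP) lies midway between the tips of the shut fingers; the grasp point (between the pads) lies 19 mm behind it; z points along the fingers, y is the line along which they close (so a half turn about z gives the same grasp; the last joint's range is limited). The gripper opens to 85 mm and grips with 20 to 120 N. Pads are 22 mm wide; open, the fingers measure 114 mm over their backs; the gripper's body (76 mm by 85 mm) begins 54 mm behind the grasp point. The pads swing forward as they close: fully open they stand 13 mm farther back than shut.
Start: joints at [-0.839, 0.255, 0.108, 0, -1.424, -0.285], TCP at [0.238, -0.496, 0.231] pointing down, gripper open.
Joint ranges: [-2.95, 2.95], [-1.21, 1.97], [-1.09, 1.5], [-2.87, 1.71], [-2.94, -0.07], [-3.05, 3.05]. Speed limits (rad/s): [2.57, 2.57, 3.14, 3.14, 3.14, 3.14].

INTERFACE

Orientations are given as [roll, pitch, yaw] about the fixed x, y, z axes, in that order (R = Rz(yaw) Ry(pitch) Rx(roll)).
In Python, from bench import manip, snapshot, get_calibration, ticket, spot_in gives the robot as it stands.
- The arm moves only by the tool arm_command, never from a script. Its arguments are lists of equal length, an entry for each row: "offset": the shift along the tool's x, y, z scaled (see below), a list of three; "angular": the turn, a rotation vector about the tool's x, y, z scaled (see below), a list of three; "fingers": the closure, from 0 (fully open) to 1 (shut). A call has 1 to 10 rows; each row shifts and turns the commanded pose from where the row before left it, along the tool's axes as they then stand; what a row does not reach is not made up. The controller multiplies each number of a shift by 4 cm and each number of a turn by 0.12 rad. A row lasts 1/12 s, in which the tool goes at most 41.7 mm and 7.16 degrees, less where a joint would pass 70% of its speed; a pose out of reach is approached as far as the arm can. A call with a number of a shift or a turn outside -1 to 1 is refused whole. A call with a gripper value outside its range is refused whole. The fingers move at their own pace and stop on an object; the grip force is fixed at half the most. Time passes only in rows, so rows that do not move let the fingers close. It gives the time, the measured TCP pose, the force, the opening and the grip force at its end, in the units of the state.
- manip.get_obs(): the state, without advancing time (a new reading comes with each control period).
- snapshot(name): name is "side" or "top"; returns (picture, depth): 420x560x3 uint8, red, green, blue; 420x560 float32, m along the optical axis (not along the pixel's ray), 0 where there is no reading.
- get_calibration(name): a dict with "camera_matrix" (3x3 intrinsics, pixels), "world_to_cam" (4x4, takes a point from world to camera coordinates). Camera axes: x right, y down, z forward; pixel columns grow to the right and rows downward; lengths in m; the calibration is good to about 2 mm. A picture is of the moment at which its call begins. get_calibration takes no time and is no camera call.
- ticket.job_done(): hands the job in; it is judged then, once.
Trained networks look in the newest picture that a camera, given by its name, has taken for a name from the list of things; names that differ only in an ending like _2 or _b are one class to them, and where a whole thing is asked for, a point or a joint stands for the part that bears it (a point fixed in the world has none). Each returns a list of dicts, best first, with "p" (0 to 1); they miss things now and then, are a little off and sometimes report something else, mostly with a low value. They report only what shows in the picture. A call takes as long as a camera call.
- spot_in(camera, query): "xyz" ([x, y, z] in m, in the coordinates of the camera as it stood for that picture, good to about 4 mm: the middle of the surface that is visible of it).
The state is a dict: "clock": time; "q": joint angles; "joint_vel": joint speeds; "joint_torque": joint torques, N m; "ee_pos": TCP position; "orientation": TCP orientation; "wrist_force": force on the tool from outside, world axes, zero at the start; "moment": the same for the moment, N m; "opening": opening from 0.0 (shut) to 1.0 (fully open); "finger_force": force on a finger pad.
Only numpy, scipy, OpenCV 4.12 (cv2) and the standard library are available. Lean on these libraries where they do the work, as an engineer would, in place of code of your own. Each camera call takes 0.05 s, during which the arm holds its last target. There are 200 camera calls.

TASK

The steel nut in the blue drip tray is freshly primed, so it must not be touched by the robot's fingers: take the sprung tongs out of their wooden holder, squeeze them shut on the nut and lift it out of the tray. Carry it over the open tin that stands beside the tray and finish while still holding it there in the tongs, steady, over the middle of the tin's mouth and a few centimetres clear above the rim; do not put it down or let go. Leave the bolt in the tray and the things round about where they lie, and do not knock the tin over.

Things in the scene. Friction and masses are not known exactly. Their poses are not given: they have to be found in the camera images.
- tongs: Small sprung tongs, 130 g, standing jaws down in the holder, steel with orange grips and black rubber jaws. Origin on the hinge pin at the very top (head 8 mm radius, 27 mm long), 165 mm above the bottom of the jaws; z up, away from the jaws; the two arms lie at +y and -y, close along y, and are 16 mm wide along x.
- grip (a point): Point midway between the two orange grip plates, 45 mm below the tongs' origin: where fingers take the tongs, closing along the tongs' y. The plates reach from 24 to 70 mm below the origin; 40 mm across here when open, 30 mm with the jaws shut on the nut.
- jaws (a point): Point midway between the jaw pads, 152 mm below the tongs' origin, 13 mm above the bottom of the jaws. The pads are 34 mm tall, 16 mm wide, 6 mm thick, their inner faces about 64 mm apart when open.
- tongs_left (a joint): Closing angle of the +y arm (the other follows alike): 0 open, about 0.11 with the jaws 30 mm apart on the nut, 0.19 fully shut. A spring opens them: about 6 N on each grip plate begins to close them, about 9 N brings the jaws to 30 mm apart. A carrying grip of 5 N or less leaves them open; 30 to 40 N pinches the nut firmly.
- holder: Fixed light wooden slot box, 30 x 98 x 80 mm (x, y, z) with 5 mm walls on a dark foot 70 x 118 x 4 mm. Origin under its centre on the bench. The tongs stand loosely in the slot (20 x 88 mm) on its floor, 5 mm above the bench; lift them more than 80 mm straight up to clear the rim.
- tray: Fixed shallow blue drip tray, 170 x 200 mm (x, y), 12 mm tall, walls and floor 4 mm thick. Origin under its centre on the bench.
- nut: Grey hexagon steel nut, 30 mm across flats, 34 mm across corners, 16 mm tall, about 50 g, lying flat on the tray floor. Origin at the centre of its underside, z up; its flats face along its x axis and at every 60 degrees from it.
- bolt: Grey steel bolt, 87 mm long along its y axis, 19 mm wide, 17 mm tall, lying in the tray on the side away from the robot. Origin at the middle of its underside. To be left alone.
- tin: Open grey metal tin with a red mark on its side, about 102 mm across, 120 mm tall, standing loose on the bench (400 g) on the other side of the tray from the holder. Origin at the centre of its underside, z up, on the axis of the mouth.
- sanding_block: Brown cork sanding block 59 x 101 x 31 mm, behind the tray; leave alone. Origin under its centre.
- black_tape: Roll of black tape, 53 mm across, 19 mm tall, behind the tray; leave alone. Origin under its centre.

How it is judged:
On the way, in this order (a step that is already met when the one before it is completed fails the run):
1. the tongs are lifted out of the holder in the robot's fingers, jaws at least 85 mm above the bench (height (world z) of jaws above 0.098 m and contact force between the fingers and tongs above 1 N), for 0.2 s.
2. the nut is pinched in the tongs and lifted out of the tray (height (world z) of nut above 0.03 m and contact force between each of nut, the fingers and tongs above 1 N), for 0.2 s.
At the end, for the whole second after the job is handed in: The nut hangs still (under 3 cm/s) between the jaws of the tongs, which the robot's fingers keep squeezed; its centre is within 30 mm of the tin's axis, its underside 8 to 100 mm above the tin's rim; neither nut nor tongs touch the tin, the tin stands upright, and the bolt lies where it lay (horizontal distance between nut and tin below 0.03 m and height (world z) of nut between 0.128 and 0.22 m and contact force between nut and tongs above 1 N and contact force between the fingers and tongs above 2 N and distance between nut and jaws below 0.03 m and value of joint tongs_left between 0.07 and 0.16 rad and contact force between nut and the fingers below 0.05 N and contact force between nut and tin below 0.05 N and contact force between tongs and tin below 0.1 N and linear speed of nut below 0.03 m/s and angle between tin's own z axis and vertical below 0.1 rad and height (world z) of tin above -0.01 m and distance of bolt from where it was at the start of the episode below 0.03 m); the arm keeps its last pose, push and grip.
It fails at once if the robot's fingers touch the primed nut (contact force between the fingers and nut above 0.3 N).
It fails at once if the bolt is moved more than 3 cm (distance of bolt from where it was at the start of the episode above 0.03 m).
It fails at once if the tin is tipped (angle between tin's own z axis and vertical above 0.4 rad).
It fails at once if the sanding block or the black tape is moved more than 3 cm (distance of any of sanding_block, black_tape from where it was at the start of the episode above 0.03 m).
It also fails if it takes over 48 s, if anything falls off the work surface, if the arm or the gripper's body presses on something with over 40 N, if the wrist force passes 120 N, or if a joint passes its speed limit or range.

## Working session

There is one attempt and no reset: what is moved stays moved. The work goes in short steps, Python scripts to look and compute and a tool call to move; the robot and the scene stay as the last step left them, time stands still between calls to the robot, and variables do not carry over. Pictures are saved under pics/ and viewed, at most 10 in all, crops included, and the job is handed in when it is done.

Besides the shell and the picture viewer there is one more tool, called after "Call:" as a command line: name --argument value ..., lists and objects as JSON in quotes. arm_command: Moves the arm, as the interface text tells. Shifts and turns lie within -1 to 1; 1 stands for 4 cm of shift or 0.12 rad of turn. Its arguments: {"type":"object","properties":{"offset":{"type":"array","items":{"type":"array","items":{"type":"number"}}},"angular":{"type":"array","items":{"type":"array","items":{"type":"number"}}},"fingers":{"type":"array","items":{"type":"number"}}},"required":["offset","angular","fingers"]}

```bash
mkdir -p pics; cat > h.py <<'E'
import numpy as np, cv2
from bench import manip, snapshot, get_calibration, ticket, spot_in
def cam(n):
    c=get_calibration(n); return np.array(c["camera_matrix"]),np.array(c["world_to_cam"])
def cloud(n,d):
    K,T=cam(n); v,u=np.mgrid[:d.shape[0],:d.shape[1]]
    P=np.stack([(u-K[0,2])/K[0,0]*d,(v-K[1,2])/K[1,1]*d,d],-1)
    W=(P-T[:3,3])@T[:3,:3]; W[d<=0]=np.nan; return W
def pix(n,p):
    K,T=cam(n); q=K@(T[:3,:3]@np.array(p)+T[:3,3]); return q[:2]/q[2]
def find(n,q):
    T=cam(n)[1]; return [(round(r["p"],2),((np.array(r["xyz"])-T[:3,3])@T[:3,:3]).round(4)) for r in spot_in(n,q)[:2]]
def shot(n,f):
    p,d=snapshot(n); cv2.imwrite(f"pics/{f}.png",p[:,:,::-1]); np.save(f"pics/{f}.npy",cloud(n,d)); return p,d
E
python3 - <<'E'
from h import *
for n in("top","side"):
    shot(n,n+"0")
    for q in("tongs","holder","tray","nut","bolt","tin","sanding_block","black_tape"):
        r=find(n,q); print(n,q,[(p,x.tolist(),pix(n,x).round().tolist()) for p,x in r])
o=manip.get_obs(); print(o["ee_pos"],o["orientation"],o["opening"],o["clock"])
E
```

```text
top tongs [(0.58, [0.5351, 0.2759, 0.1467], [159.0, 248.0])]
top holder []
top tray [(0.82, [0.5046, 0.0097, 0.007], [271.0, 264.0])]
top nut [(0.61, [0.4712, 0.0164, 0.016], [269.0, 276.0])]
top bolt [(0.62, [0.5688, 0.0283, 0.0119], [264.0, 240.0])]
top tin [(0.96, [0.5354, -0.2972, 0.0406], [388.0, 248.0])]
top sanding_block [(0.87, [0.7471, 0.1005, 0.0286], [236.0, 175.0])]
top black_tape [(0.78, [0.7249, -0.0779, 0.0209], [301.0, 182.0]), (0.57, [0.5347, 0.2832, 0.1467], [156.0, 249.0])]
side tongs [(0.88, [0.5307, 0.2955, 0.119], [319.0, 294.0])]
side holder [(0.95, [0.5432, 0.3096, 0.0134], [312.0, 327.0]), (0.22, [0.7209, -0.0654, 0.0103], [254.0, 224.0])]
side tray [(0.62, [0.5053, 0.0225, 0.0059], [324.0, 248.0])]
side nut []
side bolt [(0.58, [0.5684, 0.0367, 0.0117], [303.0, 249.0])]
side tin [(0.7, [0.532, -0.2534, 0.0728], [315.0, 175.0])]
side sanding_block [(0.87, [0.7329, 0.1085, 0.0265], [243.0, 261.0])]
side black_tape [(0.65, [0.7195, -0.0685, 0.0119], [254.0, 223.0])]
[ 0.23765867 -0.49598489  0.23129361] [ 3.14158843e+00  6.30659453e-06 -2.69476015e+00] 0.9991872863457915 0.9
```

View pics/top0.png

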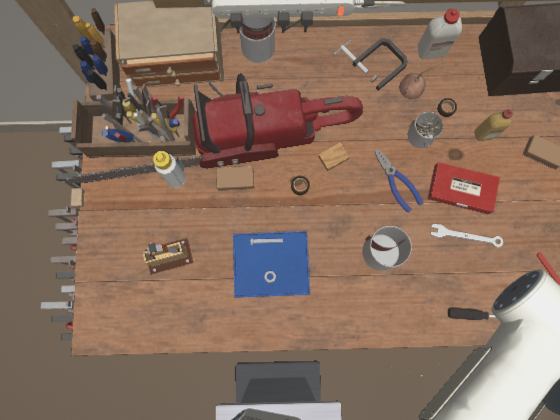

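View pics/side0.png

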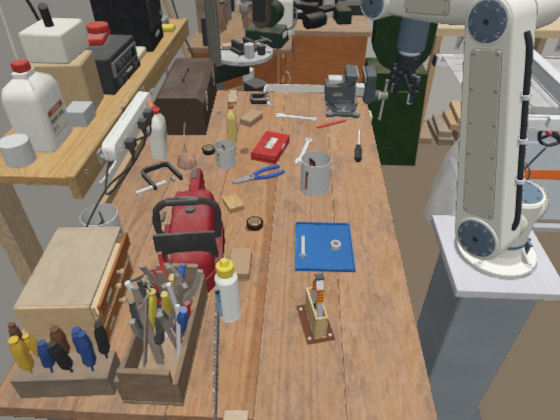

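The top view shows the holder with the tongs at about (168,255), turned slightly. The nut is at (270,276), the bolt at (266,240) and the tin at (387,249). The side view agrees. Next I'll measure these from the depth data.

```bash
python3 - <<'E'
from h import *
for n in("top","side"):
    W=np.load(f"pics/{n}0.npy")
    def box(x0,x1,y0,y1,z0,z1):
        return W[(W[...,0]>x0)&(W[...,0]<x1)&(W[...,1]>y0)&(W[...,1]<y1)&(W[...,2]>z0)&(W[...,2]<z1)]
    def rect(P): 
        r=cv2.minAreaRect((P[:,:2]*1000).astype(np.float32)); return len(P),np.round(r[0],1),np.round(r[1],1),round(r[2],1),P.mean(0).round(4)
    print(n,"foot",rect(box(.46,.62,.2,.37,.002,.012)))
    print("rim",rect(box(.46,.62,.2,.37,.06,.09)))
    print("all>40",rect(box(.46,.62,.2,.37,.04,.3)))
    for z in(.09,.11,.13,.15,.16): 
        P=box(.46,.62,.2,.37,z,z+.02); 
        if len(P)>3: print("tongs",z,rect(P))
    P=box(.46,.62,.2,.37,.04,.3);print("max z",P[:,2].max())
    P=box(.43,.51,-.03,.06,.01,.03); print("nut",rect(P),P[:,2].max(),np.percentile(P[:,2],80))
    P=box(.45,.64,-.4,-.2,.105,.14)
    if len(P)>5:
        c,r=cv2.minEnclosingCircle((P[:,:2]*1000).astype(np.float32));print("tin",len(P),c,r,P[:,2].max(),np.median(P[:,2]))
    P=box(.38,.64,-.15,.15,.008,.016);print("tray",rect(P))
    print(cam(n)[0][0,0], (-cam(n)[1][:3,:3].T@cam(n)[1][:3,3]).round(3))
a=cv2.imread("pics/top0.png")[230:285,130:205];b=cv2.imread("pics/side0.png")[260:345,285:345]
c=cv2.imread("pics/top0.png")[250:300,235:305]
f=lambda i:cv2.resize(i,(390,int(390*i.shape[0]/i.shape[1])),interpolation=cv2.INTER_CUBIC)
A,B,C=f(a),f(b),f(c); L=np.vstack([A,C])[:590]; o=np.zeros((590,790,3),np.uint8); o[:L.shape[0],:390]=L; o[:min(590,len(B)),400:]=B[:590]
cv2.imwrite("pics/crop.png",o)
E
```

```text
top foot (990, array([539.9, 285. ]), array([169.4, 159.7]), 89.8, array([0.5346, 0.2815, 0.0044]))
rim (256, array([534.3, 283.9]), array([30.7, 98.7]), 14.2, array([0.5317, 0.2789, 0.0764]))
all>40 (543, array([534.3, 283.9]), array([30.7, 98.7]), 14.2, array([0.5327, 0.2786, 0.0982]))
tongs 0.09 (19, array([530.1, 281.3]), array([13.2, 45. ]), 29.6, array([0.538 , 0.268 , 0.1005]))
tongs 0.11 (20, array([534. , 285.2]), array([15.3, 41.1]), 16.2, array([0.5344, 0.2754, 0.1198]))
tongs 0.13 (29, array([534.1, 285. ]), array([15.7, 37.5]), 14.6, array([0.536 , 0.2748, 0.1414]))
tongs 0.15 (49, array([534.9, 285.4]), array([17. , 35.2]), 13.3, array([0.5353, 0.2805, 0.1568]))
tongs 0.16 (75, array([533.5, 285.5]), array([25.8, 21.8]), 0.6, array([0.5338, 0.2841, 0.1735]))
max z 0.18254599942111926
nut (84, array([467.1,  20.8]), array([69.4, 78.7]), 5.2, array([0.4719, 0.0145, 0.0188])) 0.025745435584043002 0.02142460313127602
tin 216 (532.336181640625, -286.329833984375) 51.217716217041016 0.1266158299275832 0.11718996592501521
tray (759, array([488.9,  10.2]), array([206.4, 200.1])
[... 564 characters left out ...]
98]))
tongs 0.13 (62, array([534.1, 287. ]), array([14.5, 39.1]), 14.9, array([0.5322, 0.2975, 0.1394]))
tongs 0.15 (68, array([532.7, 294.8]), array([27.4, 19.2]), 3.2, array([0.5316, 0.2947, 0.1592]))
tongs 0.16 (91, array([532.8, 287.8]), array([27.2, 14.1]), 11.6, array([0.5334, 0.2898, 0.1719]))
max z 0.17883740441164303
nut (69, array([470.4,  14.1]), array([31.8, 28.9]), 55.8, array([0.4718, 0.016 , 0.0162])) 0.022389272919906684 0.01931945283041153
tin 215 (529.9434204101562, -287.6148376464844) 54.19858169555664 0.12163306866173614 0.11161575614504363
tray (372, array([505.7,  10.5]), array([169.8, 205.7]), 0.7, array([0.5103, 0.0231, 0.0109]))
446.50799679035345 [0.586 0.975 0.924]
```

View pics/crop.png

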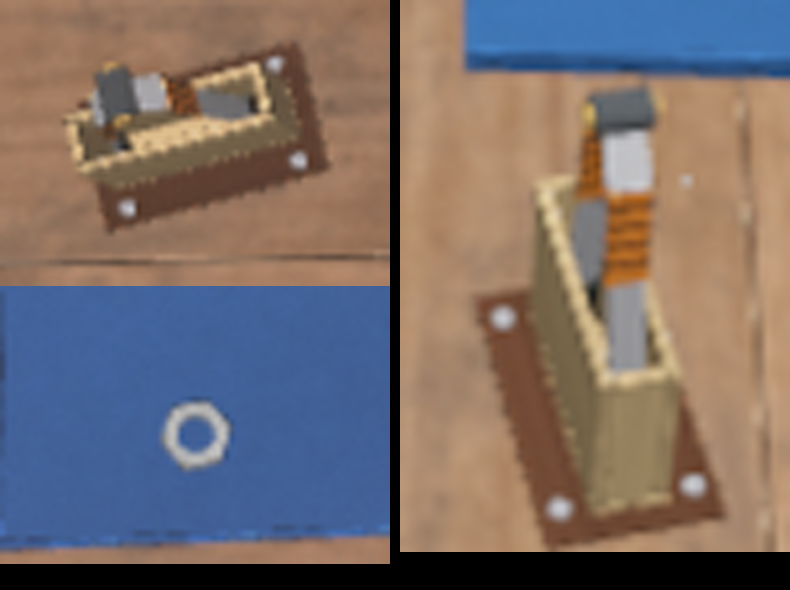

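The crops show the holder turned about +14°, with the tongs standing near its middle and the hinge at about z 0.17. In metres, the nut is at (0.472, 0.015) and the tin axis at (0.531, -0.287). Next come the nut's flat angle and the first move.

```bash
cat >> h.py <<'E'
from scipy.spatial.transform import Rotation as Ro
def plan(x,y,z,yaw=None):
    "tool-frame shift (units of 4 cm) then turn about tool z (units of .12 rad)"
    o=manip.get_obs(); R=Ro.from_euler("xyz",o["orientation"])
    s=R.inv().apply(np.array([x,y,z])-o["ee_pos"])/.04; print("shift",s.round(3),"rows",np.linalg.norm(s).round(2))
    if yaw is not None:
        r=(R.inv()*Ro.from_euler("xyz",[np.pi,0,yaw])).as_rotvec()/.12; print("turn",r.round(3))
    print("pos",o["ee_pos"].round(4),"rpy",np.round(o["orientation"],4),"open",round(o["opening"],3),"ff",o["finger_force"],"t",o["clock"])
E
python3 - <<'E'
from h import *
from scipy.optimize import minimize
plan(.534,.2855,.215,-2.892)
for n in("top","side"):
    im=cv2.imread(f"pics/{n}0.png").astype(float)
    sat=(im.max(2)-im.min(2))/(im.max(2)+1)
    u,v=pix(n,[.4715,.0155,.02]).round().astype(int); w=12
    m=np.clip((.75-sat)/.5,0,1)[v-w:v+w+1,u-w:u+w+1]
    S=8
    # outer hexagon prism silhouette + top hole rendered, compared to image
    def ren(cx,cy,a,rh=9.5):
        I=np.zeros(((2*w+1)*S,)*2,np.uint8); t=np.radians(a+30+60*np.arange(6))
        P=[]
        for z in(.004,.020):
            for k in t: P.append(pix(n,[cx+.01732*np.cos(k),cy+.01732*np.sin(k),z]))
        f=lambda P:np.round((np.array(P)-[u-w,v-w]+.5)*S).astype(np.int32)
        cv2.fillConvexPoly(I,cv2.convexHull(f(P)),255)
        th=np.linspace(0,6.28,24)
        cv2.fillConvexPoly(I,f([pix(n,[cx+rh/1e3*np.cos(k),cy+rh/1e3*np.sin(k),.02]) for k in th]),0)
        return cv2.GaussianBlur(cv2.resize(I,(2*w+1,)*2,interpolation=cv2.INTER_AREA).astype(float)/255,(0,0),.6)
    res=[]
    for a in range(-30,30,5):
        r=minimize(lambda p:((ren(p[0]/1e3,p[1]/1e3,a,p[2])-m)**2).sum(),[471.5,15.5,9],method="Nelder-Mead",options=dict(maxiter=80,initial_simplex=[[471.5,15.5,9],[475,15.5,9],[471.5,19,9],[471.5,15.5,11]]))
        res.append((a,round(r.fun,2),r.x.round(1).tolist()))
    print(n,m.max().round(2),*res,sep="\n")
E
```

```text
shift [-15.123  14.418   0.407] rows 20.9
turn [0.    0.    1.644]
pos [ 0.2377 -0.496   0.2313] rpy [ 3.1416  0.     -2.6948] open 0.999 ff 0.0 t 0.9Traceback (most recent call last):
  File "<stdin>", line 23, in <module>
    res = _minimize_neldermead(fun, x0, args, callback, bounds=bounds,
                               **options)
    fsim[j] = func(sim[j])
              ~~~~^^^^^^^^
    fx = function(np.copy(x), *(wrapper_args + args))
  File "<stdin>", line 23, in <lambda>
  File "<stdin>", line 15, in ren
  File "h.py", line 10, in pix
    K,T=cam(n); q=K@(T[:3,:3]@np.array(p)+T[:3,3]); return q[:2]/q[2]
        ~~~^^^
  File "h.py", line 4, in cam
    c=get_calibration(n); return np.array(c["camera_matrix"]),np.array(c["world_to_cam"])
ValueError: time passes only in moves, steps and waits
```

Call:
arm_command --offset '[[-0.3,0.29,0],[-0.6,0.57,0],[-0.6,0.57,0],[-0.6,0.57,0],[-0.6,0.57,0],[-0.6,0.57,0],[-0.6,0.57,0],[-0.6,0.57,0],[-0.6,0.57,0],[-0.6,0.57,0]]' --angular '[[0,0,0],[0,0,0.2],[0,0,0],[0,0,0],[0,0,0],[0,0,0],[0,0,0],[0,0,0],[0,0,0],[0,0,0]]' --fingers '[0,0,0,0,0,0,0,0,0,0]'

```text
clock: 1.73
ee_pos: [0.3558, -0.2028, 0.2316]
orientation: [-3.141, 0.001, -2.719]
wrist_force: [1.6, 0.4, -1.0]
opening: 0.999
finger_force: 0.0
```

```bash
sed -i 's/^def cam(n):/from functools import cache\n@cache\ndef cam(n):/' h.py
cat > nut.py <<'E'
from h import *
from scipy.optimize import minimize
for n in("top","side"):
    im=cv2.imread(f"pics/{n}0.png").astype(float)
    sat=(im.max(2)-im.min(2))/(im.max(2)+1)
    u,v=pix(n,[.4715,.0155,.02]).round().astype(int); w=12
    m=np.clip((.75-sat)/.5,0,1)[v-w:v+w+1,u-w:u+w+1]
    S=8
    def ren(cx,cy,a,rh):
        I=np.zeros(((2*w+1)*S,)*2,np.uint8); t=np.radians(a+30+60*np.arange(6))
        f=lambda P:np.round((np.array(P)-[u-w,v-w]+.5)*S).astype(np.int32)
        P=[pix(n,[cx+.01732*np.cos(k),cy+.01732*np.sin(k),z]) for z in(.004,.020) for k in t]
        cv2.fillConvexPoly(I,cv2.convexHull(f(P)),255)
        cv2.fillConvexPoly(I,f([pix(n,[cx+rh/1e3*np.cos(k),cy+rh/1e3*np.sin(k),.02]) for k in np.linspace(0,6.28,24)]),0)
        return cv2.GaussianBlur(cv2.resize(I,(2*w+1,)*2,interpolation=cv2.INTER_AREA).astype(float)/255,(0,0),.6)
    print(n,m.max().round(2))
    for a in range(-30,30,5):
        r=minimize(lambda p:((ren(p[0]/1e3,p[1]/1e3,a,p[2])-m)**2).sum(),[471.5,15.5,9],method="Nelder-Mead",options=dict(maxiter=80,initial_simplex=[[471.5,15.5,9],[475,15.5,9],[471.5,19,9],[471.5,15.5,11]]))
        print(a,round(r.fun,2),r.x.round(1).tolist())
E
python3 nut.py; python3 -c "
from h import *
plan(.534,.2855,.215,-2.892)"
```

```text
top 1.0
-30 67.19 [471.8, 14.5, 6.4]
-25 67.82 [471.6, 14.3, 6.3]
-20 67.54 [471.5, 14.3, 6.6]
-15 67.43 [471.6, 14.2, 6.5]
-10 66.96 [471.7, 14.3, 6.5]
-5 66.73 [471.6, 14.5, 6.4]
0 66.37 [471.4, 14.5, 6.6]
5 65.5 [471.7, 14.5, 6.4]
10 65.22 [471.6, 14.3, 6.5]
15 65.45 [471.7, 14.2, 6.4]
20 65.79 [471.7, 14.2, 6.6]
25 66.76 [471.8, 14.4, 6.5]
side 1.0
-30 20.72 [472.7, 14.1, 0.9]
-25 21.13 [473.2, 14.7, 0.1]
-20 21.36 [472.7, 14.8, -0.1]
-15 22.05 [472.5, 14.3, -0.0]
-10 22.66 [472.8, 14.6, 0.2]
-5 22.83 [472.9, 14.6, 0.0]
0 21.48 [472.5, 14.4, 0.3]
5 20.79 [472.7, 14.5, -0.8]
10 20.37 [472.4, 14.5, 0.6]
15 20.24 [472.8, 14.8, -0.0]
20 20.19 [472.9, 14.8, -0.0]
25 20.39 [472.9, 14.6, -0.1]
shift [-9.071  9.305  0.416] rows 13.0
turn [-0.004  0.006  1.443]
pos [ 0.3558 -0.2028  0.2316] rpy [-3.1411e+00  7.0000e-04 -2.7189e+00] open 0.999 ff 0.0 t 1.7333
```

Call:
arm_command --offset '[[-0.6,0.6,0],[-0.6,0.6,0],[-0.6,0.6,0],[-0.6,0.6,0],[-0.6,0.6,0],[-0.6,0.6,0],[-0.6,0.6,0],[-0.6,0.6,0],[-0.6,0.6,0],[-0.6,0.6,0]]' --angular '[[0,0,0],[0,0,0],[0,0,0],[0,0,0],[0,0,0],[0,0,0],[0,0,0],[0,0,0],[0,0,0],[0,0,0]]' --fingers '[0,0,0,0,0,0,0,0,0,0]'

```text
clock: 2.57
ee_pos: [0.4762, 0.1148, 0.2315]
orientation: [3.142, 0.001, -2.718]
wrist_force: [0.2, -0.3, -0.2]
opening: 1.004
finger_force: 0.0
```

Call:
arm_command --offset '[[-0.6,0.6,0],[-0.6,0.6,0],[-0.6,0.6,0],[-0.6,0.6,0],[-0.4,0.5,0.1],[-0.2,0.3,0.1],[0,0,0],[0,0,0],[0,0,0],[0,0,0]]' --angular '[[0,0,0],[0,0,0],[0,0,0],[0,0,0],[0,0,0],[0,0,0.4],[0,0,0.5],[0,0,0.5],[0,0,0],[0,0,0]]' --fingers '[0,0,0,0,0,0,0,0,0,0]'

```text
clock: 3.4
ee_pos: [0.5328, 0.279, 0.2233]
orientation: [-3.142, -0.0, -2.885]
wrist_force: [0.6, 0.1, 0.3]
opening: 0.998
finger_force: 0.0
```

```bash
python3 -c "
from h import *
plan(.534,.2855,.215,-2.892);print(manip.get_obs()['q'].round(2))"
```

```text
shift [-0.069  0.149  0.207] rows 0.26
turn [-0.    -0.     0.058]
pos [0.5328 0.279  0.2233] rpy [-3.1415 -0.     -2.885 ] open 0.998 ff 0.0 t 3.4
[ 0.74  0.36  0.24  0.   -1.45 -2.06]
```

Call:
arm_command --offset '[[-0.07,0.15,0],[0,0,0.4],[0,0,0.5],[0,0,0.5],[0,0,0.5],[0,0,0.4],[0,0,0.3],[0,0,0.18],[0,0,0],[0,0,0]]' --angular '[[0,0,0.06],[0,0,0],[0,0,0],[0,0,0],[0,0,0],[0,0,0],[0,0,0],[0,0,0],[0,0,0],[0,0,0]]' --fingers '[0,0,0,0,0,0,0,0,0,0]'

```text
clock: 4.23
ee_pos: [0.5343, 0.2857, 0.1125]
orientation: [-3.141, 0.0, -2.894]
wrist_force: [0.6, 0.2, 1.1]
opening: 1.001
finger_force: 0.0
```

```bash
python3 -c "
from h import *
plan(.534,.2855,.112,-2.892)
p,d=shot('side','side1'); c=p[225:345,260:380,::-1]; cv2.imwrite('pics/s1c.png',cv2.resize(c,(600,600),interpolation=cv2.INTER_CUBIC))"
```

```text
shift [ 0.008 -0.002  0.012] rows 0.01
turn [-0.001  0.003 -0.013]
pos [0.5343 0.2857 0.1125] rpy [-3.1415e+00  4.0000e-04 -2.8935e+00] open 1.001 ff 0.0 t 4.2333
```

View pics/s1c.png

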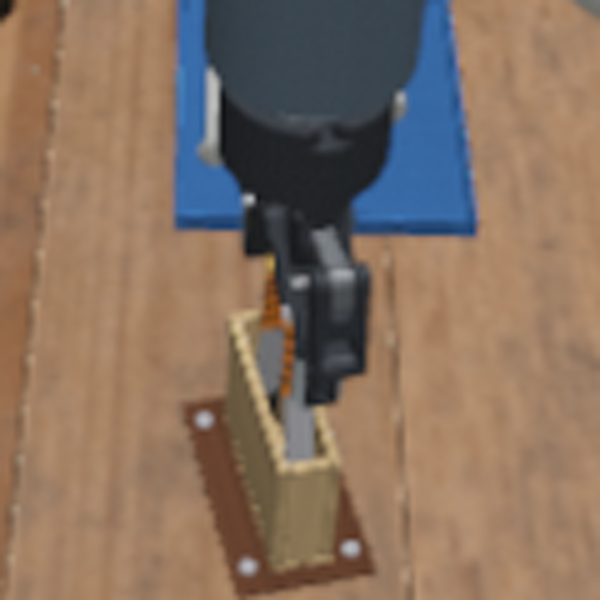

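The open fingers straddle the grips, with one pad in front at about (335,335) in the crop. Now I'll close gently.

Call:
arm_command --offset '[[0,0,0],[0,0,0],[0,0,0],[0,0,0],[0,0,0],[0,0,0],[0,0,0],[0,0,0]]' --angular '[[0,0,0],[0,0,0],[0,0,0],[0,0,0],[0,0,0],[0,0,0],[0,0,0],[0,0,0]]' --fingers '[0.2,0.4,0.5,0.52,0.53,0.54,0.55,0.55]'

```text
clock: 4.95
ee_pos: [0.5347, 0.2854, 0.1131]
orientation: [-3.141, 0.002, -2.894]
wrist_force: [0.1, -2.0, 5.9]
opening: 0.451
finger_force: 12.3
```

Call:
arm_command --offset '[[0,0,-0.1],[0,0,-0.2],[0,0,-0.3],[0,0,-0.4],[0,0,-0.4],[0,0,-0.4],[0,0,-0.4],[0,0,-0.4],[0,0,-0.3],[0,0,-0.1]]' --angular '[[0,0,0],[0,0,0],[0,0,0],[0,0,0],[0,0,0],[0,0,0],[0,0,0],[0,0,0],[0,0,0],[0,0,0]]' --fingers '[0.55,0.55,0.55,0.55,0.55,0.55,0.55,0.55,0.55,0.55]'

```text
clock: 5.78
ee_pos: [0.5345, 0.2861, 0.2344]
orientation: [3.14, 0.003, -2.894]
wrist_force: [-0.0, -0.2, -2.4]
opening: 0.454
finger_force: 5.6
```

```bash
python3 -c "
from h import *
plan(.472,.0145,.23,-2.892)
p,d=shot('side','side2'); c=p[205:325,260:380,::-1]; cv2.imwrite('pics/s2c.png',cv2.resize(c,(600,600),interpolation=cv2.INTER_CUBIC))"
```

```text
shift [ 3.18  -6.199  0.092] rows 6.97
turn [ 0.013  0.024 -0.015]
pos [0.5345 0.2861 0.2344] rpy [ 3.1401e+00  2.9000e-03 -2.8938e+00] open 0.454 ff 5.591387576423585 t 5.7833
```

View pics/s2c.png

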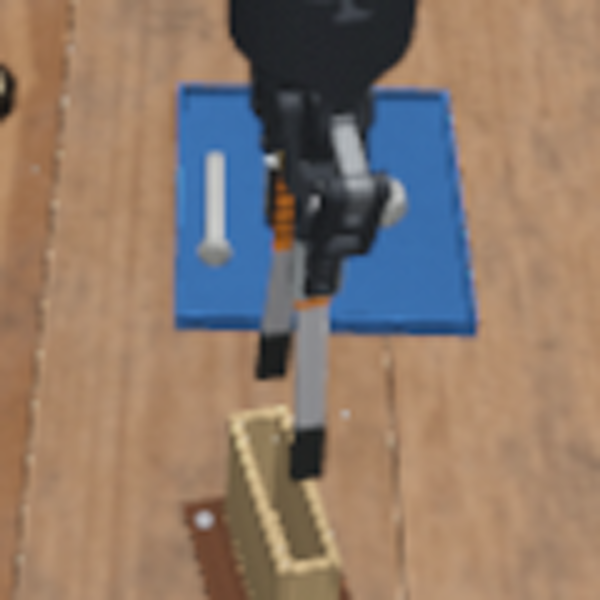

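The tongs are clear of the holder, open and hanging straight, with jaw tips at about (270,370) and (305,470) in the crop. Next I'll move over the nut.

Call:
arm_command --offset '[[0.1,-0.2,0],[0.2,-0.4,0],[0.3,-0.6,0],[0.38,-0.74,0],[0.4,-0.8,0],[0.4,-0.8,0],[0.4,-0.8,0],[0.4,-0.7,0],[0.3,-0.6,0],[0.2,-0.4,0]]' --angular '[[0,0,0],[0,0,0],[0,0,0],[0,0,0],[0,0,0],[0,0,0],[0,0,0],[0,0,0],[0,0,0],[0,0,0]]' --fingers '[0.56,0.56,0.56,0.56,0.56,0.56,0.56,0.56,0.56,0.56]'

```text
clock: 6.67
ee_pos: [0.4717, 0.0184, 0.2311]
orientation: [3.141, -0.002, -2.895]
wrist_force: [0.7, 0.0, -1.1]
opening: 0.439
finger_force: 5.8
```

Call:
arm_command --offset '[[0.1,-0.16,0],[0,0,0],[0,0,0],[0,0,0],[0,0,0],[0,0,0],[0,0,0],[0,0,0],[0,0,0],[0,0,0]]' --angular '[[0,0,0.2],[0,0,0.5],[0,0,0.7],[0,0,0.8],[0,0,0.8],[0,0,0.7],[0,0,0.5],[0,0,0.3],[0,0,0],[0,0,0]]' --fingers '[0.56,0.56,0.56,0.56,0.56,0.56,0.56,0.56,0.56,0.56]'

```text
clock: 7.5
ee_pos: [0.471, 0.014, 0.2313]
orientation: [-3.141, -0.001, 2.85]
wrist_force: [0.1, -1.0, -1.0]
opening: 0.443
finger_force: 5.8
```

```bash
python3 - <<'E'
from h import *
plan(.472,.0145,.117,-3.438)
ims=[]
for n in("side","top"):
    p,d=shot(n,n+"3"); W=np.load(f"pics/{n}3.npy"); e=manip.get_obs()["ee_pos"]
    m=(abs(W[...,0]-e[0])<.08)&(abs(W[...,1]-e[1])<.08)&(W[...,2]>.06)
    for z0 in np.arange(.11,.2,.015):
        P=W[m&(W[...,2]>z0)&(W[...,2]<=z0+.015)]
        if len(P)>8: 
            r=cv2.minAreaRect((P[:,:2]*1e3).astype(np.float32)); print(n,z0.round(3),len(P),np.round(r[0],1),np.round(r[1],1),round(r[2],1))
    print("min z",np.nanmin(W[m][:,2]),np.percentile(W[m][:,2],1))
    u,v=pix(n,[.472,.0145,.12]).astype(int); c=p[max(v-50,0):v+50,u-50:u+50,::-1]; ims.append(cv2.resize(c,(400,500 if 0 else 400),interpolation=cv2.INTER_CUBIC))
cv2.imwrite("pics/n3.png",np.hstack(ims))
E
```

```text
shift [-0.025  0.02   2.858] rows 2.86
turn [-0.004 -0.011  0.04 ]
pos [0.471  0.014  0.2313] rpy [-3.1412e+00 -1.3000e-03  2.8500e+00] open 0.443 ff 5.793828160967678 t 7.5
side 0.11 9 [467.1  18. ] [62.5 13.3] 66.3
side 0.125 40 [470.9  15.4] [66.1 15.7] 73.0
side 0.14 45 [470.   14.6] [66.1 15.8] 73.5
side 0.155 35 [469.3  15.3] [65.2 13. ] 72.1
side 0.17 37 [470.6  15.7] [54.7 13.9] 74.0
side 0.185 39 [467.5  15.5] [50.5 13.6] 64.8
side 0.2 31 [469.7  14.9] [45.4 12.3] 73.1
min z 0.12270914649397657 0.14140671699489066
min z 0.28258890454963675 0.33165896097274217
```

View pics/n3.png

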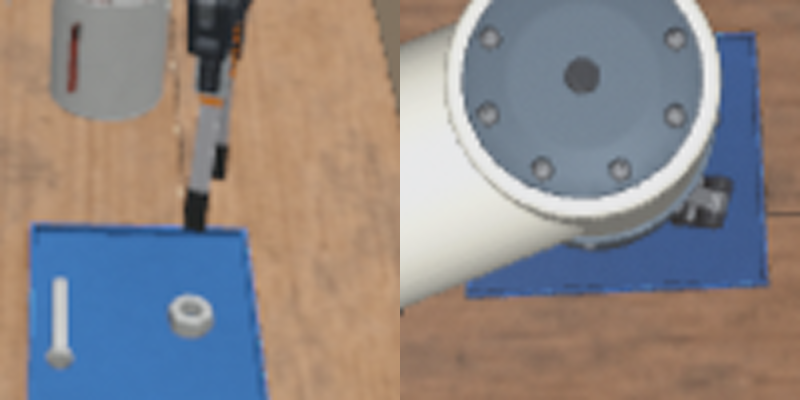

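The open jaws straddle the nut's position along the 73° line, which is normal to one of its flats, and nothing touches. Next I'll descend.

Call:
arm_command --offset '[[-0.04,0,0.2],[0,0,0.4],[0,0,0.5],[0,0,0.5],[0,0,0.4],[0,0,0.3],[0,0,0.3],[0,0,0.25],[0,0,0],[0,0,0]]' --angular '[[0,0,0],[0,0,0],[0,0,0],[0,0,0],[0,0,0],[0,0,0],[0,0,0],[0,0,0],[0,0,0],[0,0,0]]' --fingers '[0.56,0.56,0.56,0.56,0.56,0.56,0.56,0.56,0.56,0.56]'

```text
clock: 8.43
ee_pos: [0.4726, 0.0132, 0.1175]
orientation: [-3.141, -0.001, 2.849]
wrist_force: [0.3, -0.3, -0.5]
opening: 0.441
finger_force: 5.8
```

```bash
python3 - <<'E'
from h import *
plan(.472,.0145,.117,-3.438)
p,d=shot("side","side4"); W=np.load("pics/side4.npy")
m=(abs(W[...,0]-.472)<.07)&(abs(W[...,1]-.0145)<.07)
for a,b in((.03,.045),(.05,.065)):
    P=W[m&(W[...,2]>a)&(W[...,2]<b)]; r=cv2.minAreaRect((P[:,:2]*1e3).astype(np.float32)); print(a,len(P),np.round(r[0],1),np.round(r[1],1),round(r[2],1))
u,v=pix("side",[.472,.0145,.03]).astype(int); cv2.imwrite("pics/n4.png",cv2.resize(p[v-45:v+30,u-40:u+40,::-1],(640,600),interpolation=cv2.INTER_CUBIC))
E
```

```text
shift [0.024 0.027 0.012] rows 0.04
turn [-0.009 -0.01   0.036]
pos [0.4726 0.0132 0.1175] rpy [-3.1405e+00 -1.2000e-03  2.8495e+00] open 0.441 ff 5.794147991691716 t 8.4333
0.03 39 [471.6  14.9] [62.5 15.2] 72.4
0.05 36 [471.7  14.7] [60.9 13.2] 72.3
```

View pics/n4.png

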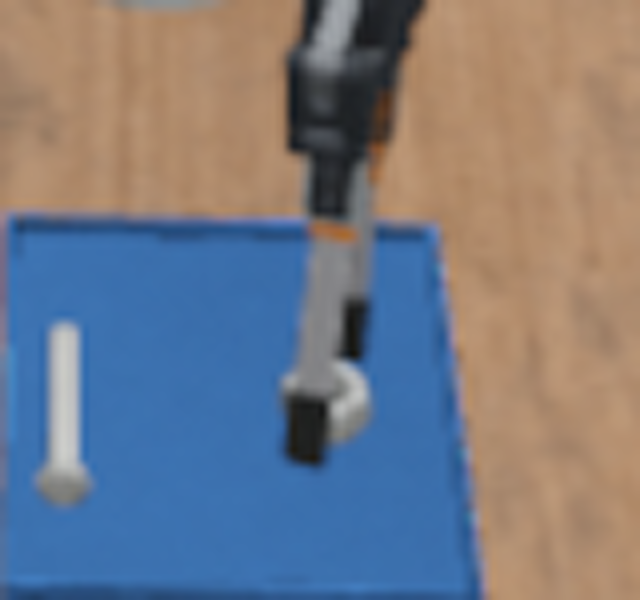

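The jaws sit on either side of the nut, with the near pad at (305,430) and the nut at (330,405) in the crop. Next I'll squeeze.

Call:
arm_command --offset '[[0,0,0],[0,0,0],[0,0,0],[0,0,0],[0,0,0],[0,0,0],[0,0,0],[0,0,0],[0,0,0],[0,0,0]]' --angular '[[0,0,0],[0,0,0],[0,0,0],[0,0,0],[0,0,0],[0,0,0],[0,0,0],[0,0,0],[0,0,0],[0,0,0]]' --fingers '[0.58,0.6,0.62,0.64,0.66,0.68,0.7,0.72,0.75,0.8]'

```text
clock: 9.32
ee_pos: [0.4734, 0.0135, 0.1185]
orientation: [3.141, 0.001, 2.849]
wrist_force: [0.7, 0.4, 2.8]
opening: 0.336
finger_force: 59.2
```

Call:
arm_command --offset '[[0,0,0],[0,0,-0.05],[0,0,-0.1],[0,0,-0.15],[0,0,-0.2],[0,0,-0.2],[0,0,-0.2],[0,0,-0.2],[0,0,-0.2],[0,0,-0.2]]' --angular '[[0,0,0],[0,0,0],[0,0,0],[0,0,0],[0,0,0],[0,0,0],[0,0,0],[0,0,0],[0,0,0],[0,0,0]]' --fingers '[1,1,1,1,1,1,1,1,1,1]'

```text
clock: 10.15
ee_pos: [0.473, 0.0135, 0.1791]
orientation: [3.141, 0.0, 2.849]
wrist_force: [0.6, 0.0, -2.8]
opening: 0.338
finger_force: 59.2
```

```bash
python3 - <<'E'
from h import *
plan(.532,-.287,.28)
p,d=shot("side","side5"); print(find("side","nut"),find("side","tongs"))
u,v=pix("side",[.472,.0145,.07]).astype(int); cv2.imwrite("pics/n5.png",cv2.resize(p[v-45:v+45,u-45:u+45,::-1],(600,600),interpolation=cv2.INTER_CUBIC))
E
```

```text
shift [-3.578 -6.768 -2.523] rows 8.06
pos [0.473  0.0135 0.1791] rpy [3.1413e+00 3.0000e-04 2.8492e+00] open 0.338 ff 59.24462020397186 t 10.15
[(0.47, array([0.4641, 0.0206, 0.0774])), (0.42, array([0.4755, 0.0265, 0.1246]))] [(0.79, array([0.4723, 0.0279, 0.12  ]))]
```

View pics/n5.png

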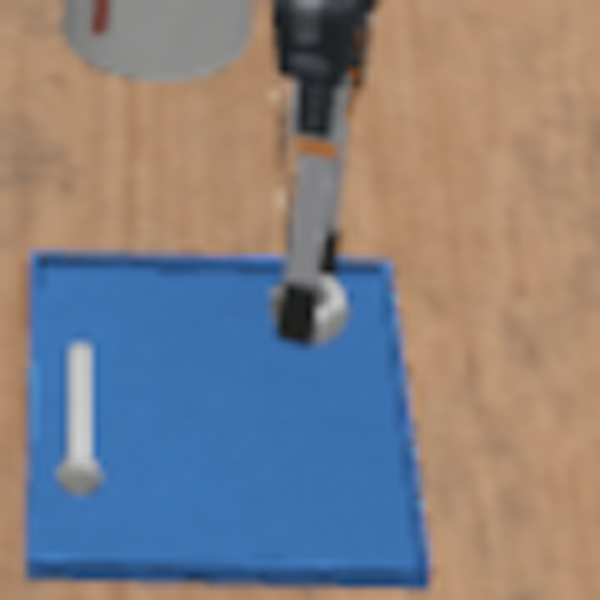

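The nut is held between the pads at (310,310) in the crop. Next I'll lift it higher, then carry it to the tin.

Call:
arm_command --offset '[[0,0,-0.1],[0,0,-0.2],[0,0,-0.3],[0,0,-0.35],[0,0,-0.35],[0,0,-0.35],[0,0,-0.35],[0,0,-0.3],[0,0,-0.15],[0,0,-0.05]]' --angular '[[0,0,0],[0,0,0],[0,0,0],[0,0,0],[0,0,0],[0,0,0],[0,0,0],[0,0,0],[0,0,0],[0,0,0]]' --fingers '[1,1,1,1,1,1,1,1,1,1]'

```text
clock: 11.13
ee_pos: [0.4734, 0.0135, 0.2793]
orientation: [3.141, 0.002, 2.849]
wrist_force: [-0.7, 0.5, -2.1]
opening: 0.34
finger_force: 59.2
```

Call:
arm_command --offset '[[-0.05,-0.1,0],[-0.1,-0.2,0],[-0.15,-0.3,0],[-0.2,-0.4,0],[-0.25,-0.45,0],[-0.25,-0.45,0],[-0.25,-0.45,0],[-0.25,-0.45,0],[-0.25,-0.45,0],[-0.25,-0.45,0]]' --angular '[[0,0,0],[0,0,0],[0,0,0],[0,0,0],[0,0,0],[0,0,0],[0,0,0],[0,0,0],[0,0,0],[0,0,0]]' --fingers '[1,1,1,1,1,1,1,1,1,1]'

```text
clock: 11.97
ee_pos: [0.5065, -0.1531, 0.277]
orientation: [-3.141, -0.002, 2.849]
wrist_force: [0.2, -0.6, -1.2]
opening: 0.334
finger_force: 59.3
```

```bash
python3 -c "
from h import *
plan(.532,-.287,.28)"
```

```text
shift [-1.576 -3.022 -0.076] rows 3.41
pos [ 0.5065 -0.1531  0.277 ] rpy [-3.1411e+00 -2.0000e-03  2.8488e+00] open 0.334 ff 59.27067518234253 t 11.9667
```

Call:
arm_command --offset '[[-0.25,-0.45,0],[-0.25,-0.45,0],[-0.25,-0.45,0],[-0.2,-0.45,0],[-0.2,-0.4,0],[-0.15,-0.3,0],[-0.1,-0.25,0],[-0.1,-0.15,0],[-0.08,-0.1,0],[0,-0.05,0]]' --angular '[[0,0,0],[0,0,0],[0,0,0],[0,0,0],[0,0,0],[0,0,0],[0,0,0],[0,0,0],[0,0,0],[0,0,0]]' --fingers '[1,1,1,1,1,1,1,1,1,1]'

```text
clock: 12.8
ee_pos: [0.5326, -0.2867, 0.2777]
orientation: [3.141, -0.0, 2.849]
wrist_force: [-0.2, -0.2, -2.3]
opening: 0.336
finger_force: 59.3
```

Call:
arm_command --offset '[[0,0,0],[0,0,0],[0,0,0],[0,0,0],[0,0,0],[0,0,0]]' --angular '[[0,0,0],[0,0,0],[0,0,0],[0,0,0],[0,0,0],[0,0,0]]' --fingers '[1,1,1,1,1,1]'

```text
clock: 13.3
ee_pos: [0.5323, -0.2861, 0.2782]
orientation: [3.142, 0.0, 2.85]
wrist_force: [-0.1, -0.1, -2.2]
opening: 0.341
finger_force: 59.3
```

```bash
python3 - <<'E'
from h import *
plan(.532,-.287,.28)
p,d=shot("side","side6"); W=np.load("pics/side6.npy"); print(find("side","nut"))
m=(abs(W[...,0]-.532)<.07)&(abs(W[...,1]+.287)<.07)
for a,b in((.09,.13),(.15,.18),(.18,.21)):
    P=W[m&(W[...,2]>a)&(W[...,2]<b)]
    if len(P)>4: r=cv2.minAreaRect((P[:,:2]*1e3).astype(np.float32)); print(a,len(P),np.round(r[0],1),np.round(r[1],1),round(r[2],1),P[:,2].min())
u,v=pix("side",[.532,-.287,.15]).astype(int); cv2.imwrite("pics/n6.png",cv2.resize(p[v-50:v+50,u-50:u+50,::-1],(600,600),interpolation=cv2.INTER_CUBIC))
E
```

```text
shift [ 0.001 -0.024 -0.044] rows 0.05
pos [ 0.5323 -0.2861  0.2782] rpy [3.1415e+00 2.0000e-04 2.8496e+00] open 0.341 ff 59.254884123802185 t 13.3
[]
0.09 438 [ 530.6 -288. ] [108.7  99.9] 88.2 0.09003089172532035
0.15 53 [ 530.3 -282.8] [42.3 31.9] 45.2 0.16246301011314057
0.18 66 [ 527.1 -284.2] [46.9 21.4] 61.2 0.18019912409506292
```

View pics/n6.png

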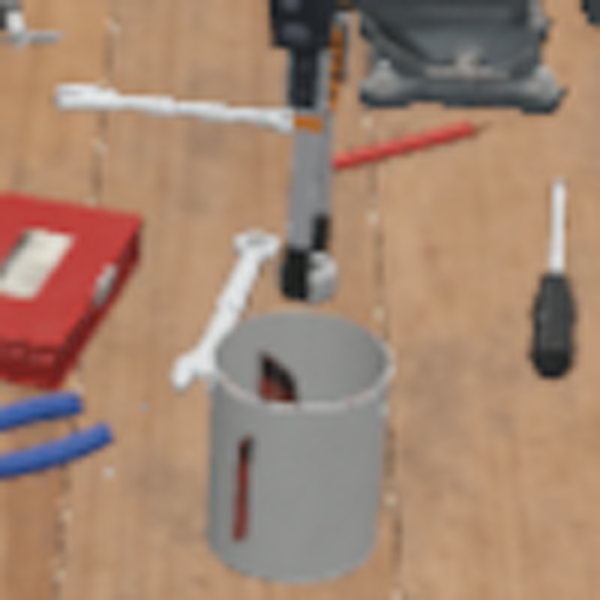

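The nut hangs in the jaws at (315,278) in the crop, above the middle of the tin's mouth at (303,360). It is about 4 cm clear of the rim and steady, so I'm handing in.

```bash
python3 -c "
from bench import ticket
print(ticket.job_done())"
```

```text
the job is handed in; nothing more can be done
None
```

I handed in the job at about 13 s: the nut is held steady in the squeezed tongs over the middle of the tin, about 4 cm above the rim, and the hand-in gave no verdict.

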